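# Fetch the indicator from the blocked bench drawer

### The job

Two reagent bottles stand in the way of the little bench drawer: stand both upright in the white spill tray, open the drawer, take the red-capped indicator bottle and stand it in the empty well of the blue bottle holder. Leave the brown dropper bottle in the drawer, push the drawer fully shut, and put the two reagent bottles back upright, each where it stood.

Things in the scene. Friction and masses are not known exactly. Their poses are not given: they have to be found in the camera images.
- drawer_unit: clear acrylic one-drawer bench unit, fixed, 120 deep x 142 wide x 87 mm high, closed clear roof from 83 to 87 mm; origin at the centre of its underside on the bench, -x axis points out of its front (the way the drawer opens), y across, z up
- drawer (a joint): drawer opening in m: 0 shut, up to 0.09 fully open along the unit's -x axis; slides with about 1 N and stays where left. White tray, floor 11 mm above the bench, low sides and back up to 24 mm, front panel 80 mm high with its outer face 66 mm before the unit's origin when shut
- drawer_handle (a point): middle of the drawer's steel bar handle, a bar of 10 mm diameter and 80 mm long across the front (along the unit's y), its centre 58 mm above the bench and 36 mm before the front panel; moves with the drawer
- indicator: white bottle with red cap and reddish label, 33 mm diameter, 67 mm high, about 60 g; straight-sided up to 41 mm; origin at the centre of its base, z up; starts standing in one of the two drawer wells, seen through the clear roof
- brown_dropper: brown bottle with black cap and white label, 25 mm diameter, 69 mm high; origin at the centre of its base; stands in the other drawer well and stays there. The wells (37 mm diameter, in a grey insert whose top is 23 mm above the bench) are centred 34 mm to either side (y) of the unit's middle, 7 mm before its origin when shut
- spray: slim white bottle with white top and pink label, 43 mm diameter, 155 mm high, about 140 g; straight-sided up to 103 mm; origin at the centre of its base, z up; stands on the bench before the drawer; may lean up to 2 degrees
- acid: clear bottle of peach-coloured liquid with black cap, 39 mm diameter, 103 mm high, about 90 g; straight-sided up to 66 mm; origin at the centre of its base, z up; stands on the bench before the drawer, beside the other; may lean up to 2 degrees
- spill_tray: white rectangular spill tray with low rim, fixed, 142 x 80 mm outside, 17 mm high; inner floor 130 (x) x 68 (y) mm, 4 mm above the bench; origin at the centre of its underside, long side along its x
- holder: blue bottle holder block, fixed, 118 (x) x 60 (y) x 20 mm, with two wells in a row along its x: an empty one 30 mm to its -x side and one with a small plain brown bottle (25 mm diameter, top 69 mm above the bench, fixed) 32 mm to its +x side; origin at the centre of its underside
- holder_well (a point): centre of the floor of the empty well in the blue holder: 44 mm diameter, 16 mm deep, floor 4 mm above the bench

How it is judged:
On the way, in this order (a step that is already met when the one before it is completed fails the run):
1. both reagent bottles stand upright in the spill tray (x of spray in the frame of spill_tray between -0.06 and 0.06 m and y of spray in the frame of spill_tray between -0.03 and 0.03 m and z of each of spray, acid in the frame of spill_tray below 0.009 m and angle between each of spray, acid's own z axis and vertical below 0.1 rad and x of acid in the frame of spill_tray between -0.06 and 0.06 m and y of acid in the frame of spill_tray between -0.03 and 0.03 m), for 0.2 s.
2. the drawer is pulled open (value of joint drawer above 0.06 m), for 0.1 s.
3. the indicator bottle stands in the empty well of the blue holder (horizontal distance between indicator and holder_well below 0.008 m and z of indicator in the frame of holder_well below 0.005 m and angle between indicator's own z axis and vertical below 0.1 rad), for 0.2 s.
At the end, for the whole second after the job is handed in: Indicator bottle upright on the floor of the holder's empty well (8 mm); drawer shut to 6 mm, the brown dropper upright in its own well (18 mm); both reagent bottles upright on the bench, each within 15 mm of where it stood; all released and at rest (all of step 3 and linear speed of each of indicator, spray, acid below 0.02 m/s and value of joint drawer below 0.006 m and distance of brown_dropper from where it was at the start of the episode below 0.018 m and angle between brown_dropper's own z axis and vertical below 0.2 rad and distance of each of spray, acid from where it was at the start of the episode below 0.015 m and angle between each of spray, acid's own z axis and vertical below 0.1 rad); the robot touches nothing.
It fails at once if a bottle is tipped over (angle between any of spray, acid, indicator, brown_dropper's own z axis and vertical above 0.6 rad).
It fails at once if the brown dropper bottle is lifted out of the drawer (z of brown_dropper in the frame of drawer_unit above 0.04 m).
It also fails if it takes over 149 s, if anything falls off the work surface, if the arm or the gripper's body presses on something with over 40 N, if the wrist force passes 120 N, or if a joint passes its speed limit or range.

### The arm

A 7-joint arm with a two-finger parallel gripper is mounted at the origin on a cart in front of the work surface, level with it; the furniture and walls round the work are solid. World frame = base frame: x ahead of the robot, y to its left, z up, the work surface at z = 0. Lengths are in m, angles in rad, forces in N, time in s.
With the tool pointing down it reaches from about 0.4 to 0.875 m from the base axis. Payload 19.3 kg.
Tool frame: the origin (TCP) lies at the very end of the fingers, on their centre line; the grasp point (between the pads) lies 19 mm behind it; z points along the fingers, y is the line along which they close (so a half turn about z gives the same grasp; the last joint's range is limited). The gripper opens to 85 mm and grips with 20 to 120 N. Pads are 22 mm wide; open, the fingers measure 114 mm over their backs; the gripper's body (76 mm by 85 mm) begins 54 mm behind the grasp point. The pads swing forward as they close: fully open they stand 13 mm farther back than shut.
Start: joints at [1.087, 0.521, -0.036, 1.599, 0.021, 1.021, -0.113], TCP at [0.251, -0.572, 0.195] pointing down, gripper open.
Joint ranges: [-2.91, 2.91], [-0.3, 2.13], [-1.5, 1.42], [0.17, 2.43], [-1.26, 4.41], [0.16, 1.93], [-2.52, 2.52]. Speed limits (rad/s): [1.89, 1.89, 2.39, 2.39, 3.01, 3.01, 3.01].

### API

Orientations are given as [roll, pitch, yaw] about the fixed x, y, z axes, in that order (R = Rz(yaw) Ry(pitch) Rx(roll)).
In Python, from station import manip gives the robot as it stands. Calls block until the motion is done:
- manip.movep(position, orientation): joint-space move of the TCP to a pose.
- manip.move_l(position, v=0.15, attitude=None, max_force=None): straight line of the TCP; attitude=None keeps the orientation; v is the mean speed in m/s. With max_force (N) it stops when the force on the tool has changed by that much, and returns True; else False.
- manip.movej(angles): joint-space move.
- manip.gripper_open() and manip.grasp(grasp_force=None): open the fingers fully, or close them until they stop; grasp_force is the grip in N (None keeps the last).
- manip.sleep(seconds).
- manip.solve_ik(position, orientation): joint angles nearest the present ones, or None.
- manip.camera(name): name is "scene" or "top" or "wrist"; returns a dict with "color" (480x640x3 uint8, blue, green, red), "fx", "fy", "cx", "cy" (pixels), "k1" (the pictures are not rectified: a ray, as slopes to the right and down, at radius r is drawn at 1 + k1 r^2 times it, then the intrinsics apply), "R" (3x3) and "t" (3): a world point X has camera coordinates R X + t; the wrist camera has in their place "T_tool_cam" (4x4, takes a point from camera to tool coordinates, whose origin is the TCP and whose axes are the flange's). Camera axes: x right, y down, z forward; pixel columns grow to the right and rows downward; lengths in m; the calibration is good to about 2 mm. A picture is of the moment at which its call begins: read the wrist's pose just before it. There is no depth.
A pose or a line that the arm cannot do raises manip.PlanningError and nothing moves.
- manip.sign_off(): hands the job in; it is judged then, once.
Readings, each from a call of its own:
- manip.current_time_s(): time.
- manip.current_joints(): joint angles.
- manip.current_qd(): joint speeds.
- manip.current_effort(): joint torques, N m.
- manip.current_ee_pos(): TCP position.
- manip.current_tool_rot(): TCP orientation.
- manip.current_wrist_force(): force on the tool from outside, world axes, zero at the start.
- manip.current_wrist_torque(): the same for the moment, N m.
- manip.current_gripper_width(): finger opening in m.
- manip.current_grip_force(): force on a finger pad.
Only numpy, scipy, OpenCV 4.12 (cv2) and the standard library are available. Lean on these libraries where they do the work, as an engineer would, in place of code of your own. Each camera call takes 0.05 s, during which the arm holds its last target. There are 200 camera calls.

## Working session

There is one attempt and no reset: what is moved stays moved. The work goes in short steps, each a Python script; the robot and the scene stay as the last script left them, time stands still between calls to the robot, and variables do not carry over. Pictures are saved under pics/ and viewed, at most 14 in all, crops included, and the job is handed in when it is done.

```bash
ls; mkdir -p pics
python3 - <<'E'
from station import manip
import cv2
for n in ("scene","top"):
    c=manip.camera(n); cv2.imwrite(f"pics/{n}0.png",c["color"])
    print(n,c["fx"],c["fy"],c["cx"],c["cy"],c["k1"],c["R"],c["t"], -c["R"].T@c["t"])
print(manip.current_time_s(),manip.current_ee_pos(),manip.current_tool_rot())
E
```

```text
pics
scene 582.6401913530366 582.6401913530366 315.7984919713042 242.95725497644628 -0.0661787718629574 [[-0.79301538 -0.60898436 -0.01626821]
 [-0.34782912  0.4745413  -0.80859474]
 [ 0.50014149 -0.63556951 -0.58814105]] [0.39848221 0.22338978 1.13245649] [-0.17268448  0.85641657  0.85315854]
top 473.9201446416323 473.9201446416323 321.1875547623212 245.78009145685098 -0.06314881180237285 [[ 0.00384572 -0.99998072 -0.00487625]
 [-0.98073336 -0.0028192  -0.19533081]
 [ 0.1953133   0.00553348 -0.98072529]] [0.01605352 0.48586372 1.13081066] [0.25557866 0.01116564 1.20399705]
0.1 [ 0.25116101 -0.57193862  0.19428335] [-3.14056615e+00  2.44569453e-05  4.13795704e-01]
```

View pics/scene0.png

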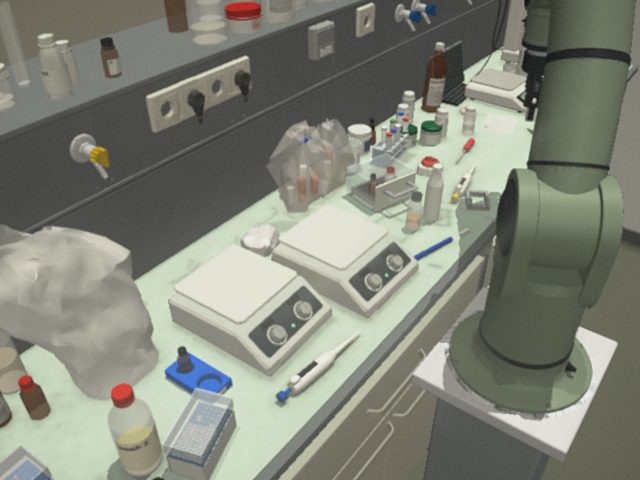

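View pics/top0.png

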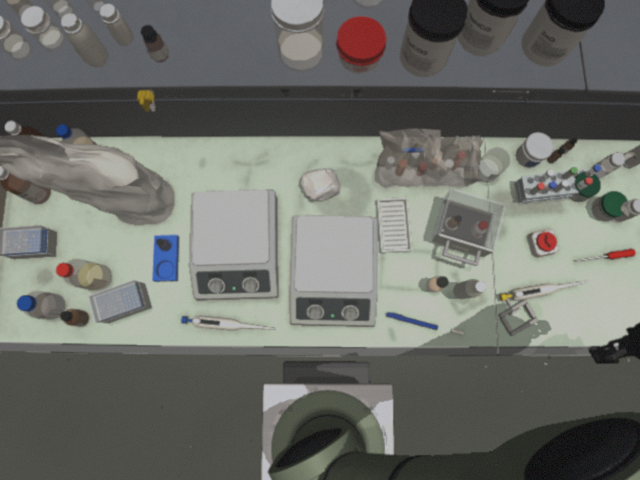

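The top view shows the drawer unit at about (468,225), acid at (437,284), spray at (468,290), the tray at (393,226) and the holder at (166,258) with its empty well towards the robot. I'll enlarge those areas.

Run:
```python
import cv2, numpy as np
t=cv2.imread("pics/top0.png")
a=cv2.resize(t[185:310,370:520],None,fx=4.6,fy=4.6,interpolation=cv2.INTER_CUBIC)
cv2.imwrite("pics/topA.png",a); print(a.shape)
b=cv2.resize(t[225:295,140:195],None,fx=6,fy=6,interpolation=cv2.INTER_CUBIC)
s=cv2.imread("pics/scene0.png")
c=cv2.resize(s[340:410,155:240],None,fx=5,fy=5,interpolation=cv2.INTER_CUBIC)
h=np.zeros((420,330+425,3),np.uint8); h[:,:330]=b; h[:350,330:]=c
cv2.imwrite("pics/hold.png",h)
```

```text
(575, 690, 3)
```

View pics/topA.png

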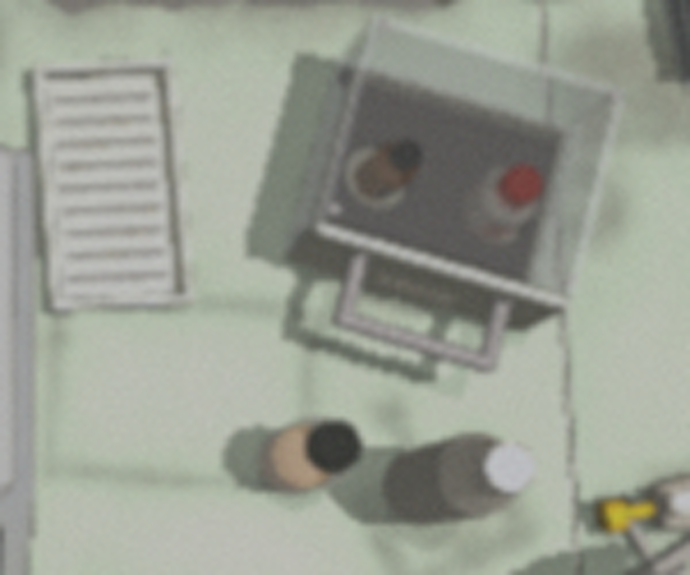

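View pics/hold.png

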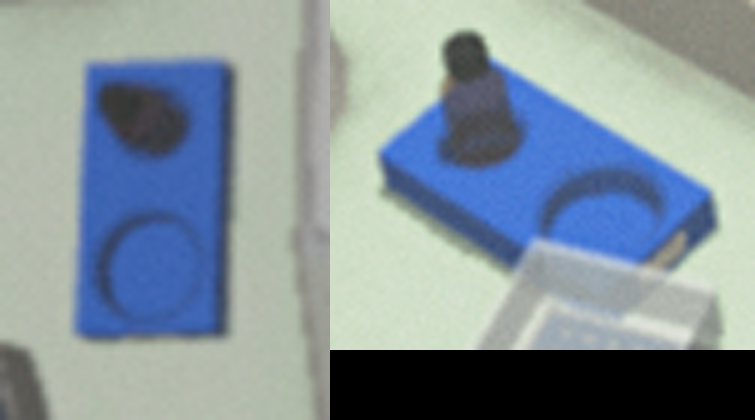

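```bash
cat > h.py <<'E'
import numpy as np, cv2
from scipy.spatial.transform import Rotation as Ro
def undist(c,uv):
    xy=(np.atleast_2d(uv).astype(float)-[c["cx"],c["cy"]])/[c["fx"],c["fy"]]
    s=xy.copy()
    for _ in range(20): s=xy/(1+c["k1"]*(s**2).sum(1,keepdims=True))
    return s
def back(c,uv,z):
    s=undist(c,uv); d=np.c_[s,np.ones(len(s))]@c["R"]; o=-c["R"].T@c["t"]
    return o+d*((z-o[2])/d[:,2])[:,None]
def proj(c,X):
    p=np.atleast_2d(X)@c["R"].T+c["t"]; s=p[:,:2]/p[:,2:]
    s=s*(1+c["k1"]*(s**2).sum(1,keepdims=True))
    return s*[c["fx"],c["fy"]]+[c["cx"],c["cy"]]
def wristcam(m):
    T=np.eye(4); T[:3,3]=m.current_ee_pos(); T[:3,:3]=Ro.from_euler("xyz",m.current_tool_rot()).as_matrix()
    c=m.camera("wrist"); W=T@c["T_tool_cam"]; c["R"]=W[:3,:3].T; c["t"]=-W[:3,:3].T@W[:3,3]; return c
def crop(o,f,p): return (np.array(p)+.5)/f-.5+o
E
python3 - <<'E'
from station import manip
from h import *
np.set_printoptions(precision=4,suppress=True)
c=manip.camera("top"); A=lambda p:crop([370,185],4.6,p); B=lambda p:crop([140,225],6,p)
print("unit roof back",back(c,A([(375,18),(617,95)]),.087))
print("front z.08/.087",back(c,A([(318,230),(567,303)]),.08),back(c,A([(318,230),(567,303)]),.087))
print("handle",back(c,A([(340,322),(492,365)]),.058))
print("spray cap",back(c,A([(510,467)]),.155),"acid",back(c,A([(333,446)]),.103))
print("wells z.023", back(c,A([(376,178)]),.023),"red cap",back(c,A([(521,184)]),.067))
print("tray",back(c,A([(33,70),(165,66),(185,300),(52,308)]),.017))
print("holder",back(c,B([(88,62),(228,62),(218,335),(76,335)]),.02),"well",back(c,B([(153,267)]),.02))
w=wristcam(manip); print("wrist cam", w["fx"],w["cx"],w["cy"],w["k1"],w["T_tool_cam"])
E
```

```text
unit roof back [[ 0.6234 -0.3034  0.087 ]
 [ 0.5812 -0.4322  0.087 ]]
front z.08/.087 [[ 0.508  -0.2688  0.08  ]
 [ 0.469  -0.3997  0.08  ]] [[ 0.5064 -0.267   0.087 ]
 [ 0.4677 -0.3971  0.087 ]]
handle [[ 0.4625 -0.2839  0.058 ]
 [ 0.4393 -0.3648  0.058 ]]
spray cap [[ 0.3737 -0.3389  0.155 ]] acid [[ 0.3902 -0.2658  0.103 ]]
wells z.023 [[ 0.5507 -0.317   0.023 ]] red cap [[ 0.5368 -0.3837  0.067 ]]
tray [[ 0.6145 -0.1266  0.017 ]
 [ 0.6172 -0.2016  0.017 ]
 [ 0.4821 -0.2085  0.017 ]
 [ 0.4774 -0.1344  0.017 ]]
holder [[0.5188 0.4494 0.02  ]
 [0.5189 0.3882 0.02  ]
 [0.4009 0.3851 0.02  ]
 [0.4006 0.446  0.02  ]] well [[0.4298 0.4149 0.02  ]]
wrist cam 367.3257713553002 322.7479123464432 242.9945476735713 -0.038851059221865256 [[-0.0003 -0.9638 -0.2666  0.0672]
 [ 1.     -0.0002 -0.0006  0.0002]
 [ 0.0006 -0.2666  0.9638 -0.1804]
 [ 0.      0.      0.      1.    ]]
```

The crops show all edges clearly: the unit is turned by about -0.29 rad, the indicator is in the unit's -y well, and the tray lies almost along world x. I'll take two near wrist views for stereo on the bottle bases and the balance's height.

Run:
```python
from station import manip
from h import *
import pickle
for i,p in enumerate([(.47,-.20,.30),(.42,-.38,.30)]):
    manip.movep(p,[np.pi,0,0]); manip.sleep(.3)
    c=wristcam(manip); cv2.imwrite(f"pics/w{i}.png",c["color"]); pickle.dump(c,open(f"w{i}.pkl","wb"))
print(manip.current_time_s(), manip.current_joints())
```

```text
3.3083 [ 0.63948693  0.332177   -0.01291494  1.61960987  0.00446324  1.18966387
 -0.94430527]
```

View pics/w0.png

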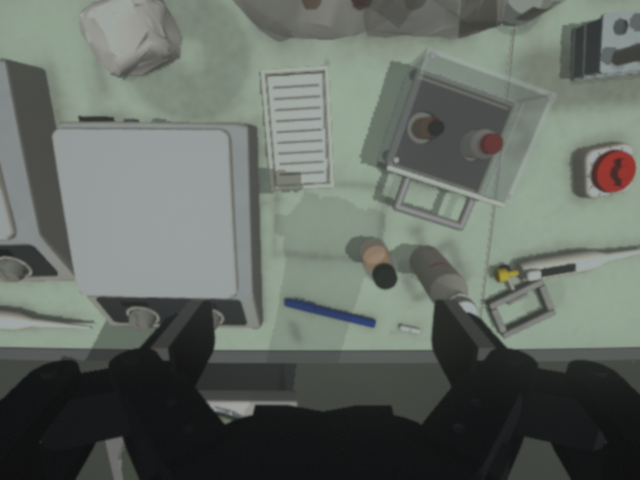

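View pics/w1.png

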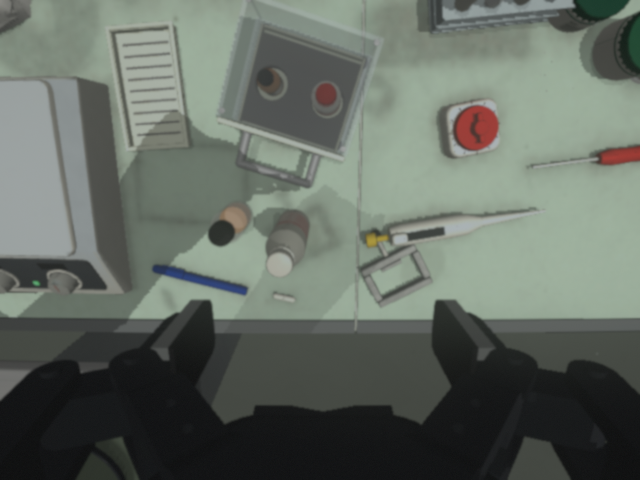

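```bash
cat > ov.py <<'E'
from h import *
def ring(x,y,z,r): a=np.linspace(0,2*np.pi,40); return np.c_[x+r*np.cos(a),y+r*np.sin(a),0*a+z]
def lines(P):
    ux,uy,uw=P["unit"]; tx,ty,tw=P["tray"]; L=[]
    def fr(x,y,w,pts): p=np.array(pts,float); c,s=np.cos(w),np.sin(w); return np.c_[x+c*p[:,0]-s*p[:,1],y+s*p[:,0]+c*p[:,1],p[:,2]]
    L.append(fr(ux,uy,uw,[(-.06,-.071,.087),(.06,-.071,.087),(.06,.071,.087),(-.06,.071,.087),(-.06,-.071,.087)]))
    L.append(fr(ux,uy,uw,[(-.102,-.04,.058),(-.102,.04,.058)]))
    L.append(fr(ux,uy,uw,[(-.066,-.071,.08),(-.066,.071,.08)]))
    L.append(fr(ux,uy,uw,ring(-.007,-.034,.023,.0185))); L.append(fr(ux,uy,uw,ring(-.007,.034,.023,.0185)))
    L.append(fr(tx,ty,tw,[(-.071,-.04,.017),(.071,-.04,.017),(.071,.04,.017),(-.071,.04,.017),(-.071,-.04,.017)]))
    for n,r,hs,ht in (("spray",.0215,.103,.155),("acid",.0195,.066,.103)):
        x,y,cx,cy=P[n]
        L.append(ring(x,y,0,r)); L.append(ring(x+(cx-x)*hs/ht,y+(cy-y)*hs/ht,hs,r)); L.append(ring(cx,cy,ht,.012 if n=="spray" else .011))
    return L
def draw(c,P,roi,f):
    x0,y0,x1,y1=roi; im=cv2.resize(c["color"][y0:y1,x0:x1],None,fx=f,fy=f,interpolation=cv2.INTER_CUBIC)
    for l in lines(P):
        uv=(proj(c,l)-[x0,y0]+.5)*f-.5
        cv2.polylines(im,[np.round(uv*8).astype(np.int32)],False,(0,255,255),1,cv2.LINE_AA,3)
    return im
E
python3 - <<'E'
from ov import *
import pickle
np.set_printoptions(precision=4,suppress=True)
w0,w1=[pickle.load(open(f"w{i}.pkl","rb")) for i in (0,1)]
print("spraycap",back(w0,[(462,306)],.155),back(w1,[(280,264)],.155),"acidcap",back(w0,[(384,277)],.103),back(w1,[(221,233)],.103))
print("base spray",back(w0,[(426,258)],0),back(w1,[(294,220)],0),"acid",back(w0,[(373,250)],0),back(w1,[(237,215)],0))
# balance right edges: height by matching back-right top corner
for z in (.05,.07,.09): print(z,back(w0,[(253,124),(258,326)],z),back(w1,[(102,85),(128,292)],z))
P=dict(unit=(.5487,-.3536,-.29),tray=(.548,-.168,.055),spray=(.375,-.337,.3737,-.3389),acid=(.39,-.265,.3902,-.2658))
a=draw(w0,P,(250,40,560,320),1.29); 
cv2.imwrite("pics/o0.png",draw(w0,P,(250,50,560,330),2)[:600,:800])
E
```

```text
spraycap [[ 0.3836 -0.3357  0.155 ]] [[ 0.3773 -0.3396  0.155 ]] acidcap [[ 0.3941 -0.2675  0.103 ]] [[ 0.3942 -0.2715  0.103 ]]
base spray [[ 0.3827 -0.3425  0.    ]] [[ 0.3866 -0.3412  0.    ]] acid [[ 0.3943 -0.2689  0.    ]] [[ 0.3934 -0.2653  0.    ]]
0.05 [[ 0.5566 -0.1223  0.05  ]
 [ 0.3061 -0.1161  0.05  ]] [[ 0.5502 -0.1346  0.05  ]
 [ 0.3034 -0.1306  0.05  ]]
0.07 [[ 0.5557 -0.126   0.07  ]
 [ 0.3168 -0.12    0.07  ]] [[ 0.5473 -0.146   0.07  ]
 [ 0.312  -0.1422  0.07  ]]
0.09 [[ 0.5548 -0.1296  0.09  ]
 [ 0.3276 -0.1239  0.09  ]] [[ 0.5444 -0.1574  0.09  ]
 [ 0.3205 -0.1538  0.09  ]]
```

View pics/o0.png

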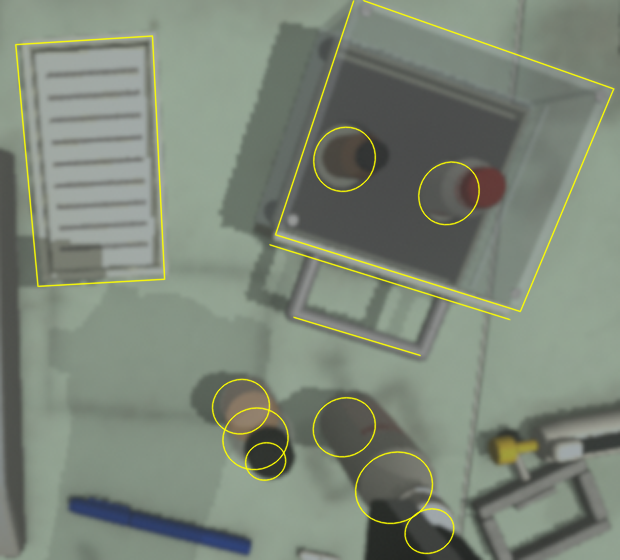

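The overlay fits the unit, handle, wells and tray to about 2 mm. The bottles sit a few mm further +x than drawn, so I use acid (0.394,-0.267) and spray (0.382,-0.340). Acid moves first, with a diagonal vertical grip. In the same script I check which tilts work for the tall spray bottle, because its top would hit the palm in a vertical grip.

```bash
cat >> h.py <<'E'
def tilt(phi,psi):
    p,q=np.deg2rad([phi,psi]); z=np.array([np.sin(p)*np.cos(q),np.sin(p)*np.sin(q),-np.cos(p)]); y=np.array([np.sin(q),-np.cos(q),0])
    return Ro.from_matrix(np.c_[np.cross(y,z),y,z]).as_euler("xyz"), z
ACID=np.array([.394,-.267]); SPRAY=np.array([.382,-.340])
TRAY=np.array([.548,-.168]); TW=.055
def tray(x,y): return TRAY+[x*np.cos(TW)-y*np.sin(TW), x*np.sin(TW)+y*np.cos(TW)]
AT=tray(.040,-.004); ST=tray(-.040,-.008)
E
python3 - <<'E'
from station import manip
from h import *
np.set_printoptions(precision=3,suppress=True)
for phi in (50,60,70):
  for psi in range(-60,61,15):
    r,z=tilt(phi,psi); f=lambda xy,h:manip.solve_ik(np.r_[xy,h]+.019*z,r)
    q=[f(SPRAY-.1*np.array([np.cos(np.deg2rad(psi)),np.sin(np.deg2rad(psi))]),.10),f(SPRAY,.088),f(SPRAY,.2),f(ST,.2),f(ST,.092)]
    print(phi,psi,[x is not None for x in q])
r=[np.pi,0,-np.pi/4]
manip.movep(np.r_[ACID,.15],r); print(manip.current_joints())
manip.move_l(np.r_[ACID,.038],.12,max_force=8)
manip.sleep(.1); print(manip.current_ee_pos())
manip.grasp(40); print("w",manip.current_gripper_width(),manip.current_grip_force(),manip.current_time_s())
E
```

```text
50 -60 [False, False, False, True, True]
50 -45 [False, False, False, False, False]
50 -30 [False, False, False, False, False]
50 -15 [False, False, False, False, False]
50 0 [False, True, False, False, False]
50 15 [True, True, True, True, True]
50 30 [True, True, True, True, True]
50 45 [True, True, True, True, True]
50 60 [True, True, True, True, True]
60 -60 [False, False, False, True, True]
60 -45 [False, False, False, False, False]
60 -30 [False, False, False, False, False]
60 -15 [False, False, False, False, False]
60 0 [False, True, True, False, False]
60 15 [True, True, True, False, False]
60 30 [True, True, True, True, True]
60 45 [True, True, True, True, True]
60 60 [True, True, True, True, True]
70 -60 [False, False, False, True, True]
70 -45 [False, False, False, False, False]
70 -30 [False, False, False, False, False]
70 -15 [False, False, False, False, False]
70 0 [True, True, False, False, False]
70 15 [True, True, True, False, False]
70 30 [True, True, True, True, True]
70 45 [True, True, True, True, True]
70 60 [True, True, True, True, True]
[ 0.414  0.35   0.072  2.03  -0.036  0.762 -1.847]
[ 0.394 -0.267  0.039]
w 0.03006149490641858 38.28022891233559 5.9583
```

The opening reads 30 mm where 39 mm was expected, so I'll look before lifting.

Run:
```python
from station import manip
from h import *
c=wristcam(manip)["color"]; s=manip.camera("scene")["color"]
a=c[200:480,120:520]; b=cv2.resize(s[140:260,340:480],None,fx=2.33,fy=2.33,interpolation=cv2.INTER_CUBIC)
im=np.zeros((280,400+b.shape[1],3),np.uint8); im[:,:400]=a; im[:b.shape[0],400:]=b[:280]
cv2.imwrite("pics/g0.png",im); print(manip.current_wrist_force())
```

```text
[-0.67612426  0.20210095  6.09065595]
```

View pics/g0.png

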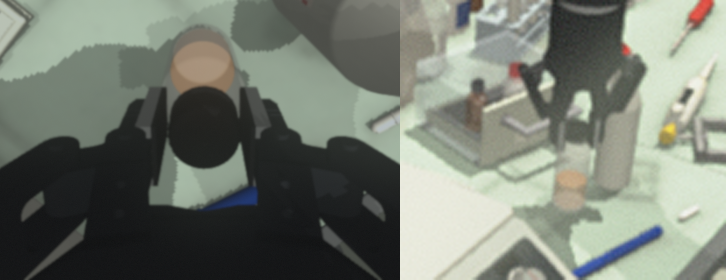

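The wrist view shows the pads on the straight body: the finger gap of about 82 px matches 39 mm at that depth. I'll lift a little and look at the base to check.

Run:
```python
from station import manip
from h import *
p=np.array(manip.current_ee_pos())
manip.move_l(p+[0,0,.1],.12); print(manip.current_gripper_width(),manip.current_wrist_force())
manip.move_l(np.r_[AT,p[2]+.1],.2); manip.sleep(.2)
c=wristcam(manip)["color"]; s=manip.camera("scene")["color"]
a=c[120:480,120:520]; b=cv2.resize(s[110:230,300:440],None,fx=2.8,fy=2.8,interpolation=cv2.INTER_CUBIC)
im=np.zeros((360,400+b.shape[1],3),np.uint8); im[:,:400]=a; im[:b.shape[0],400:]=b[:360]
cv2.imwrite("pics/g1.png",im); print(manip.current_ee_pos(),manip.current_time_s())
```

```text
0.02984623053206478 [ 0.63642356 -0.20885034 -1.53118505]
[ 0.58793091 -0.17013068  0.13845043] 8.575
```

View pics/g1.png

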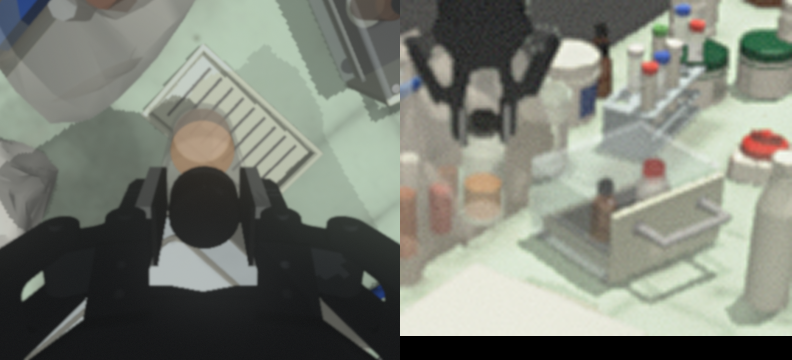

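Run:
```python
from station import manip
from h import *
c=manip.camera("scene"); p=np.array(manip.current_ee_pos()); print(p)
d=np.array([.707,.707,0])
for dz in (-.039,0,.02,.04,.064):
  print(dz,[(((proj(c,p+[0,0,dz]+k*d)[0]-[300,110]+.5)*2.8-.5)+[400,0]).round(0) for k in (-.02,0,.02)])
b=cv2.resize(c["color"][130:200,310:380],None,fx=8,fy=8,interpolation=cv2.INTER_CUBIC)
for dz in (-.039,0,.027,.064):
  for k in (-.0195,0,.0195):
    q=(proj(c,p+[0,0,dz]+k*d)[0]-[310,130]+.5)*8; cv2.circle(b,tuple(int(v) for v in q),3,(0,255,255),-1)
cv2.imwrite("pics/g2.png",b)
```

```text
[ 0.58800403 -0.17005169  0.1384117 ]
-0.039 [array([505., 214.]), array([483., 216.]), array([461., 218.])]
0 [array([505., 177.]), array([483., 178.]), array([460., 180.])]
0.02 [array([505., 157.]), array([483., 158.]), array([460., 160.])]
0.04 [array([505., 137.]), array([483., 138.]), array([460., 140.])]
0.064 [array([505., 112.]), array([482., 114.]), array([460., 115.])]
```

View pics/g2.png

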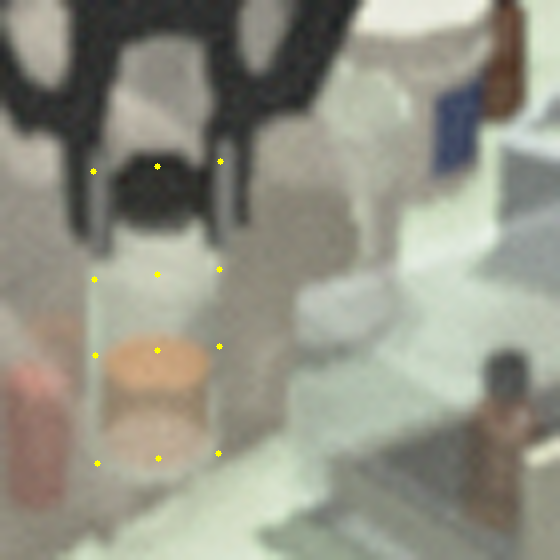

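The pads end about 36 mm above the reported TCP: pad ends at row 250, TCP dot at row 350, scale 108 px to 39 mm. Acid is therefore held at its shoulder, upright and stable. I'll set it down by contact, then touch the bare bench with the fingers shut and open to find the true tip offset.

Run:
```python
from station import manip
from h import *
np.set_printoptions(precision=4,suppress=True)
r=[np.pi,0,-np.pi/4]
manip.move_l(np.r_[AT,.053],.12); print(manip.move_l(np.r_[AT,.038],.02,max_force=3),manip.current_ee_pos())
manip.gripper_open(); manip.move_l(np.r_[AT,.17],.15)
B=np.array([.43,-.19])
manip.movep(np.r_[B,.10],r)
manip.grasp(20); print("shut w",manip.current_gripper_width())
print(manip.move_l(np.r_[B,-.06],.03,max_force=4),manip.current_ee_pos()); manip.move_l(np.r_[B,.06],.15)
manip.gripper_open(); print("open w",manip.current_gripper_width())
print(manip.move_l(np.r_[B,-.07],.03,max_force=4),manip.current_ee_pos()); manip.move_l(np.r_[B,.12],.15)
print(manip.current_time_s())
```

```text
True [ 0.5884 -0.17    0.0423]
shut w 3.057709280873455e-05
True [ 0.43   -0.19   -0.0364]
open w 0.08564645578462325
True [ 0.4301 -0.19   -0.0497]
23.025
```

The true tips are 36 mm (shut) and 50 mm (open) behind the reported TCP, so the grasp point is about 58 mm behind it at these widths. Now the spray bottle, tilted 60° and coming from the near right.

```bash
cat >> h.py <<'E'
G=.058
E
python3 - <<'E'
from station import manip
from h import *
np.set_printoptions(precision=4,suppress=True)
for psi in (35,40,30,45):
    r,z=tilt(60,psi); T=lambda xy,h,b=0:np.r_[xy,h]+(G-b)*z
    q=[manip.solve_ik(x,r) for x in (T(SPRAY,.085,.11)+[0,0,.12],T(SPRAY,.085,.11),T(SPRAY,.085),T(SPRAY,.2),T(ST,.2),T(ST,.089))]
    ok=all(x is not None for x in q); print(psi,ok)
    if ok: break
for x in q: print(x)
manip.move_l([.43,-.19,.25],.2)
manip.movep(T(SPRAY,.085,.11)+[0,0,.12],r)
manip.move_l(T(SPRAY,.085,.11),.15)
print(manip.current_joints(), manip.current_time_s())
c=wristcam(manip)["color"]; s=manip.camera("scene")["color"]
b=cv2.resize(s[120:260,340:480],None,fx=2.5,fy=2.5,interpolation=cv2.INTER_CUBIC)
im=np.zeros((400,450+350,3),np.uint8); im[:338,:450]=cv2.resize(c,(450,338)); im[:350,450:]=b
cv2.imwrite("pics/g3.png",im)
E
```

```text
35 True
[ 1.9017  0.762  -0.8638  1.8719 -0.5602  1.0234  0.5437]
[ 2.1578  1.4624 -1.4876  1.8797  0.4942  0.937  -0.2675]
[ 1.9636  1.3944 -1.2756  1.9575  0.376   0.6187 -0.1516]
[ 1.9922  1.1866 -1.3748  1.97    0.1508  0.6836 -0.1387]
[ 1.6243  1.0852 -1.3364  2.1676  0.1566  0.1891 -0.3699]
[ 1.6303  1.4279 -1.3254  2.1545  1.2315  0.2583 -1.1768]
[ 1.4482  0.823  -0.1968  1.9143 -0.9533  1.116   1.0816] 27.375
```

View pics/g3.png

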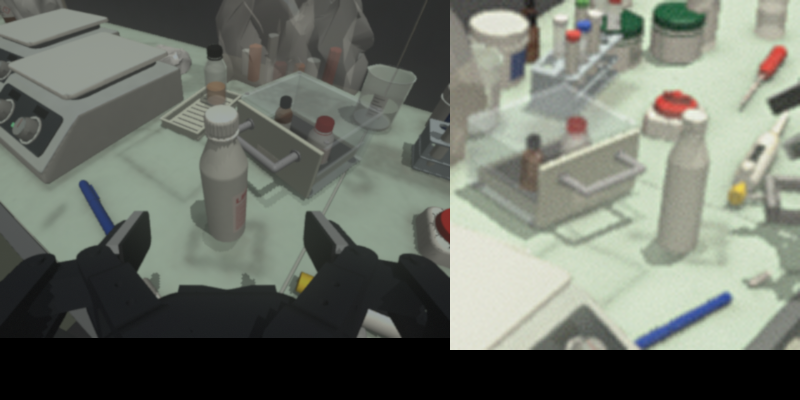

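The spray stands centred between the open fingers, and acid is upright in the tray. I'll advance, grip and lift.

Run:
```python
from station import manip
from h import *
np.set_printoptions(precision=4,suppress=True)
r,z=tilt(60,35); T=lambda xy,h,b=0:np.r_[xy,h]+(G-b)*z
print(manip.move_l(T(SPRAY,.085),.1,max_force=6),manip.current_ee_pos()-T(SPRAY,.085))
manip.grasp(40); print("w",manip.current_gripper_width(),manip.current_joints())
manip.move_l(T(SPRAY,.185),.12); print(manip.current_gripper_width(),manip.current_wrist_force())
for psi in (35,40,45,50): 
    rr,zz=tilt(60,psi); q=[manip.solve_ik(np.r_[ST,h]+G*zz,rr) for h in (.185,.14,.092)]
    print(psi,*q)
print(manip.current_time_s())
```

```text
False [-0.0003 -0.0006  0.0001]
w 0.04140996697057475 [ 1.353   0.9166 -0.2944  1.9861 -1.1121  0.9123  1.1845]
0.04159397785368838 [ 0.8869 -0.5798 -1.2888]
35 [ 1.4768  0.9022 -1.0433  2.1745 -1.1332  0.3018  0.888 ] [ 1.4747  1.0256 -1.0387  2.1735 -1.1712  0.2239  1.0194] [ 1.6298  1.4193 -1.3264  2.1557  1.2178  0.2549 -1.1705]
40 [ 1.3537  0.8186 -0.8503  2.1227 -1.1311  0.5051  0.91  ] [ 1.3524  0.9283 -0.8477  2.1216 -1.1559  0.4376  1.017 ] [ 1.3559  1.0474 -0.8449  2.1086 -1.1724  0.3726  1.1223]
45 [ 1.0902  0.7205 -0.4808  2.0774 -1.2333  0.7899  1.02  ] [ 1.1174  0.8245 -0.5176  2.0749 -1.2474  0.7192  1.1077] [ 1.2153  0.9704 -0.6493  2.0575 -1.1695  0.5753  1.1273]
50 [ 1.0493  0.7309 -0.4319  2.0208 -1.135   0.8679  0.974 ] [ 1.0535  0.8224 -0.4374  2.0195 -1.157   0.8163  1.0611] [ 1.0586  0.9224 -0.4417  2.007  -1.1773  0.7672  1.1485]
30.175
```

Run:
```python
from station import manip
from h import *
np.set_printoptions(precision=4,suppress=True)
r,z=tilt(60,48); T=lambda xy,h,b=0:np.r_[xy,h]+(G-b)*z
manip.move_l(T(ST,.185),.15,attitude=r)
manip.move_l(T(ST,.099),.12); print(manip.move_l(T(ST,.082),.02,max_force=3),manip.current_ee_pos()-T(ST,.089))
print(manip.current_tool_rot()-r, manip.current_joints())
manip.gripper_open(); manip.move_l(T(ST,.089,.03),.05); manip.move_l(T(ST,.089,.13),.15)
manip.sleep(.2); print(manip.current_time_s())
c=wristcam(manip)["color"]; t=manip.camera("top")["color"]
b=cv2.resize(t[180:320,370:510],None,fx=2.5,fy=2.5,interpolation=cv2.INTER_CUBIC)
im=np.zeros((350,450+350,3),np.uint8); im[:338,:450]=cv2.resize(c,(450,338)); im[:350,450:]=b
cv2.imwrite("pics/g4.png",im)
```

```text
True [0.0003 0.0003 0.0002]
[-0.     -0.0018  0.0003] [ 1.093   0.9349 -0.485   2.0272 -1.2072  0.7188  1.1697]
35.4083
```

View pics/g4.png

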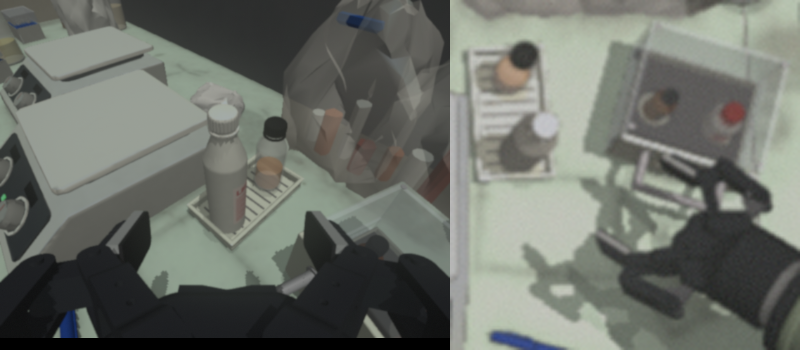

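Both bottles stand upright in the tray. Next I hook the shut fingers behind the handle bar (31 mm gap) and pull to the stop.

```bash
cat >> h.py <<'E'
U=np.array([.5487,-.3536]); UW=-.29
def unit(x,y): return U+[x*np.cos(UW)-y*np.sin(UW), x*np.sin(UW)+y*np.cos(UW)]
KS=.0364
RU=[np.pi,0,UW]
E
python3 - <<'E'
from station import manip
from h import *
np.set_printoptions(precision=4,suppress=True)
manip.move_l(np.array(manip.current_ee_pos())+[0,0,.1],.15)
manip.movep(np.r_[unit(-.0815,0),.16-KS],RU); manip.grasp(20)
hit=manip.move_l(np.r_[unit(-.0815,0),.042-KS],.08,max_force=4); print(hit,manip.current_ee_pos())
if not hit:
    print(manip.move_l(np.r_[unit(-.184,0),.042-KS],.05,max_force=10))
    p=np.array(manip.current_ee_pos()); print(p,(p[:2]-unit(-.0815,0))@[np.cos(UW),np.sin(UW)],manip.current_wrist_force())
print(manip.current_time_s())
E
```

```text
False [ 0.4708 -0.3304  0.006 ]
True
[ 0.3822 -0.3041  0.0058] -0.0922334165866695 [ 3.3137 -2.184   0.1638]
42.175
```

Run:
```python
from station import manip
from h import *
import pickle
np.set_printoptions(precision=4,suppress=True)
p=np.array(manip.current_ee_pos()); x=np.array([np.cos(UW),np.sin(UW),0])
manip.move_l(p+.004*x,.05); manip.move_l(p+.004*x+[0,0,.14],.15); manip.gripper_open()
manip.movep(np.r_[unit(-.12,-.05),.20],RU); manip.sleep(.3)
c=wristcam(manip); pickle.dump(c,open("w2.pkl","wb"))
im=c["color"].copy()
from ov import ring
def R(px,py,z,r):
    a=ring(0,0,0,r); q=np.array([unit(px+u,py+v) for u,v in a[:,:2]]); return np.c_[q,0*q[:,0]+z]
for px,py,z,r in ((-.097,-.034,.023,.0185),(-.097,.034,.023,.0185),(-.097,-.034,.052,.0165),(-.097,-.034,.078,.010)):
    cv2.polylines(im,[np.round(proj(c,R(px,py,z,r))*8).astype(np.int32)],False,(0,255,255),1,cv2.LINE_AA,3)
for z,xx in ((.058,-.192),(.087,-.06)):
    cv2.polylines(im,[np.round(proj(c,[np.r_[unit(xx,-.04),z],np.r_[unit(xx,.04),z]])*8).astype(np.int32)],False,(0,255,0),1,cv2.LINE_AA,3)
cv2.imwrite("pics/g5.png",im)
print(manip.current_time_s())
```

```text
45.0917
```

View pics/g5.png

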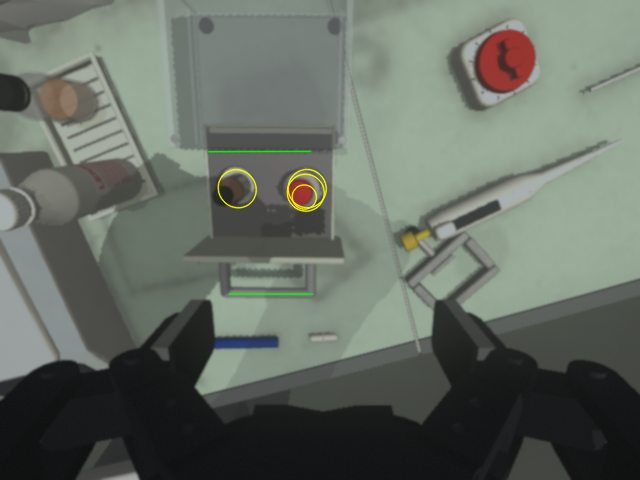

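The drawer is fully open: the bar lies on the predicted line, and the red cap at (303,194) is within 2 px of the prediction. To stay clear of the dropper and the roof edge, I grip the indicator turned 22° and then lift.

Run:
```python
from station import manip
from h import *
np.set_printoptions(precision=4,suppress=True)
th=np.deg2rad(22); r=[np.pi,0,UW+th]
w=unit(-.097-.003*np.cos(th),-.034-.003*np.sin(th)); print(w)
manip.movep(np.r_[w,.10],r)
hit=manip.move_l(np.r_[w,-.010],.06,max_force=5); print(hit,manip.current_ee_pos(),manip.current_wrist_force())
if not hit:
    manip.grasp(30); print("w",manip.current_gripper_width(),manip.current_wrist_force())
    manip.move_l(np.r_[w,.06],.06); manip.move_l(np.r_[w,.20],.15)
    print("w",manip.current_gripper_width(),manip.current_wrist_force())
print(manip.current_time_s(),manip.current_joints())
# holder from the top camera, numerically
c=manip.camera("top"); h=cv2.cvtColor(c["color"],cv2.COLOR_BGR2HSV)
m=cv2.inRange(h,(100,120,60),(125,255,255)); m[:, :145]=0; m[:,190:]=0; m[:225]=0; m[295:]=0
m=cv2.morphologyEx(m,cv2.MORPH_CLOSE,np.ones((9,9)))
k=max(cv2.findContours(m,cv2.RETR_EXTERNAL,cv2.CHAIN_APPROX_NONE)[0],key=cv2.contourArea)
b=cv2.boxPoints(cv2.minAreaRect(k)); print(b,back(c,b,.02),back(c,[b.mean(0)],.02))
```

```text
[ 0.443  -0.3587]
False [ 0.4432 -0.3588 -0.0098] [-0.5401  0.3476 -0.6005]
w 0.03198362270602763 [-0.77    0.5632  4.6947]
w 0.03185914031724689 [-0.0486  0.2105 -0.7269]
50.5 [ 0.3703  0.4429  0.2853  1.7554 -0.1471  0.9654 -0.7632]
[[152.7347 279.9579]
 [154.2242 235.2742]
 [177.3984 236.0466]
 [175.909  280.7303]] [[0.4017 0.4449 0.02  ]
 [0.5178 0.4494 0.02  ]
 [0.5159 0.3885 0.02  ]
 [0.4002 0.3851 0.02  ]] [[0.4584 0.4168 0.02  ]]
```

The indicator is held (32 mm). I'll carry it high to the holder and check the well from the wrist camera, which is my last picture.

Run:
```python
from station import manip
from h import *
from ov import ring
np.set_printoptions(precision=4,suppress=True)
W=np.array([.4295,.4158]); r=[np.pi,0,-.2]; x=np.array([np.cos(.2),-np.sin(.2)])
for a in (-.2,-.2+np.pi): print(a,manip.solve_ik(np.r_[W-.003*x,.2],[np.pi,0,a]))
manip.movep(np.r_[W-.003*x-[.03,0],.20],r); manip.sleep(.3); print(manip.current_joints(),manip.current_gripper_width())
c=wristcam(manip); im=c["color"].copy()
cv2.imwrite("pics/h_raw.png",im)
cv2.polylines(im,[np.round(proj(c,ring(*W,.02,.022))*8).astype(np.int32)],False,(0,255,255),1,cv2.LINE_AA,3)
uv=proj(c,[np.r_[W,.02]])[0]; print(uv)
h=cv2.cvtColor(c["color"],cv2.COLOR_BGR2HSV); m=cv2.inRange(h,(100,120,50),(125,255,255))
k=max(cv2.findContours(m,cv2.RETR_EXTERNAL,cv2.CHAIN_APPROX_NONE)[0],key=cv2.contourArea); b=cv2.boxPoints(cv2.minAreaRect(k)); print(b,back(c,b,.02))
cv2.imwrite("pics/h0.png",im); print(manip.current_time_s())
```

```text
-0.2 [-1.2732  0.536   0.5923  1.6962 -0.3423  1.0147 -2.3336]
2.941592653589793 [-0.3751  0.5574 -0.7326  1.6471  0.409   1.0964  0.1481]
[-1.3255  0.4994  0.5926  1.7521 -0.3258  0.9896 -2.3795] 0.03171600258770711
[316.286  178.9987]
[[260.9412  90.7647]
 [323.0589  75.2353]
 [353.7647 198.0588]
 [291.6471 213.5882]] [[0.5187 0.4493 0.02  ]
 [0.5202 0.3906 0.02  ]
 [0.4039 0.3834 0.02  ]
 [0.401  0.4468 0.02  ]]
53.6417
```

View pics/h0.png

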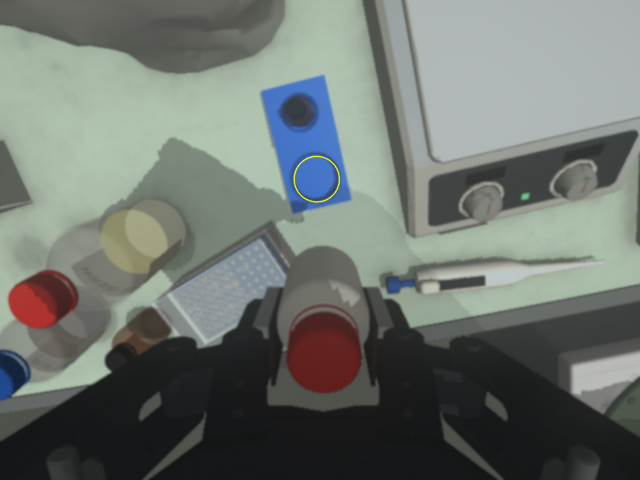

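The predicted rim ring sits on the well at (316,179), so I lower the bottle there.

Run:
```python
from station import manip
from h import *
np.set_printoptions(precision=4,suppress=True)
W=np.array([.430,.416]); x=np.array([np.cos(.2),-np.sin(.2)]); p=W-.003*x
manip.move_l(np.r_[p,.20],.1); manip.move_l(np.r_[p,.02],.12)
print(manip.move_l(np.r_[p,-.021],.02,max_force=3),manip.current_ee_pos(),manip.current_wrist_force())
manip.gripper_open(); manip.move_l(np.r_[p,.05],.08); manip.move_l(np.r_[p-[.03,0],.20],.15); manip.sleep(.3)
print(manip.current_time_s())
from ov import ring
c=wristcam(manip); h=cv2.cvtColor(c["color"],cv2.COLOR_BGR2HSV)
m=cv2.inRange(h,(0,150,60),(8,255,255))|cv2.inRange(h,(172,150,60),(180,255,255))
n,l,s,ce=cv2.connectedComponentsWithStats(m)
for i in range(1,n):
    if s[i,4]>150: print(s[i],ce[i],back(c,[ce[i]],.069))
print("expected cap px",proj(c,[np.r_[W,.071]]))
cv2.imwrite("pics/h1.png",c["color"])
```

```text
True [ 0.4271  0.4166 -0.0169] [-1.2899 -0.013   8.6665]
60.4167
[303 168  22  22 385] [313.6    178.6208] [[0.435  0.4162 0.069 ]]
[   9  283   50   46 1714] [ 33.0957 305.9218] [[0.3727 0.7011 0.069 ]]
expected cap px [[314.9664 184.7589]]
```

Run:
```python
from station import manip
from h import *
np.set_printoptions(precision=4,suppress=True)
for n in ("top","scene"):
    c=manip.camera(n); h=cv2.cvtColor(c["color"],cv2.COLOR_BGR2HSV)
    m=cv2.inRange(h,(0,110,60),(9,255,255))|cv2.inRange(h,(170,110,60),(180,255,255))
    k,l,s,ce=cv2.connectedComponentsWithStats(m)
    for i in range(1,k):
        X=back(c,[ce[i]],.062)[0]
        if s[i,4]>8 and np.hypot(*(X[:2]-[.43,.416]))<.05: print(n,s[i],ce[i],X)
    print(proj(c,[[.43,.416,.071],[.43,.416,.050],[.43,.416,.062]]))
```

```text
top [154 261   9   8  57] [158.0351 264.4386] [0.435  0.4189 0.062 ]
[[157.8209 265.9051]
 [160.7014 267.2072]
 [159.0677 266.4688]]
scene [199 358  12  11 103] [204.1748 363.0097] [0.438  0.4149 0.062 ]
[[206.1421 361.9732]
 [207.6503 369.8779]
 [206.7926 365.3848]]
```

All three cameras put the cap within about 5–7 mm of the well centre. That fits a bottle standing on the well floor, because the clearance allows at most 5.5 mm and contact came exactly at floor height. Next I push the drawer shut against the bar and estimate the bar's final place from the contact.

Run:
```python
from station import manip
from h import *
np.set_printoptions(precision=4,suppress=True)
p=np.array(manip.current_ee_pos()); manip.move_l([p[0],p[1],.27],.2); manip.grasp(20)
manip.movep(np.r_[unit(-.235,0),.25],RU)
print(manip.move_l(np.r_[unit(-.235,0),.042-KS],.15,max_force=6))
ax=np.array([np.cos(UW),np.sin(UW)])
print(manip.move_l(np.r_[unit(-.125,0),.042-KS],.07,max_force=15),(np.array(manip.current_ee_pos())[:2]-U)@ax)
print(manip.move_l(np.r_[unit(-.108,0),.042-KS],.03,max_force=12),(np.array(manip.current_ee_pos())[:2]-U)@ax,manip.current_wrist_force())
manip.move_l(np.r_[unit(-.15,0),.042-KS],.1); manip.move_l(np.r_[unit(-.15,0),.25],.2); manip.gripper_open()
print(manip.current_time_s(),manip.current_joints())
```

```text
False
False -0.12515745721098265
True -0.1157581411685427 [-1.6025  0.1435  1.5396]
70.9167 [-0.0469  0.3567  0.7708  1.8543 -0.2845  1.0465 -1.0237]
```

The drawer is shut: the travel between the hook and push contacts matches exactly 90 mm. Now the spray goes back by the same poses in reverse.

Run:
```python
from station import manip
from h import *
np.set_printoptions(precision=4,suppress=True)
manip.movej([1.4482,.823,-.1968,1.9143,-.9533,1.116,1.0816])
r,z=tilt(60,48); T=lambda xy,h,b=0:np.r_[xy,h]+(G-b)*z
manip.movep(T(ST,.089,.13)+[0,0,.03],r); manip.move_l(T(ST,.089,.13),.1); print(manip.current_joints())
print(manip.move_l(T(ST,.089),.1,max_force=6)); manip.grasp(40); print("w",manip.current_gripper_width())
manip.move_l(T(ST,.185),.12)
r,z=tilt(60,35)
manip.move_l(T(SPRAY,.185),.15,attitude=r); manip.move_l(T(SPRAY,.095),.12)
print(manip.move_l(T(SPRAY,.078),.02,max_force=3),manip.current_ee_pos()-T(SPRAY,.085))
manip.gripper_open(); manip.move_l(T(SPRAY,.085,.03),.05); manip.move_l(T(SPRAY,.085,.13),.15)
manip.move_l(np.array(manip.current_ee_pos())+[0,0,.12],.15)
print(manip.current_time_s(),manip.current_joints())
```

```text
[ 1.1919  0.7892 -0.3284  1.9844 -1.0161  0.9843  1.0377]
False
w 0.04152171489975756
True [0.0003 0.0002 0.0002]
83.1583 [ 1.4822  0.6099 -0.2053  1.8727 -0.8932  1.2896  0.8766]
```

Run:
```python
from station import manip
from h import *
np.set_printoptions(precision=4,suppress=True)
r=[np.pi,0,-np.pi/4]
manip.movep(np.r_[AT,.22],r); print(manip.current_joints())
print(manip.move_l(np.r_[AT,.004],.12,max_force=6),manip.current_ee_pos()); manip.grasp(40); print("w",manip.current_gripper_width())
manip.move_l(np.r_[AT,.14],.12); manip.move_l(np.r_[ACID,.14],.15); manip.move_l(np.r_[ACID,.012],.12)
print(manip.move_l(np.r_[ACID,-.006],.02,max_force=3),manip.current_ee_pos())
manip.gripper_open(); manip.move_l(np.r_[ACID,.20],.12); manip.move_l(np.r_[.47,-.20,.30],.2); manip.movep([.47,-.20,.30],[np.pi,0,0]); manip.sleep(.4)
print(manip.current_time_s())
import pickle
a=pickle.load(open("w0.pkl","rb"))["color"]; c=wristcam(manip); b=c["color"]; cv2.imwrite("pics/f0.png",b)
# compare acid (black cap, peach) and drawer handle region with the starting view
for nm,(x0,y0,x1,y1) in dict(acid=(355,235,400,295),spray=(405,240,470,300),handle=(385,165,480,235),roof=(400,90,520,175)).items():
    A,B=[cv2.cvtColor(i[y0:y1,x0:x1],cv2.COLOR_BGR2GRAY).astype(np.float32) for i in (a,b)]
    print(nm,cv2.phaseCorrelate(A,B,cv2.createHanningWindow(A.shape[::-1],cv2.CV_32F)),np.abs(A-B).mean())
h=cv2.cvtColor(b,cv2.COLOR_BGR2GRAY)
```

```text
[ 0.18    0.4765  0.0076  1.6086 -0.004   1.057  -2.168 ]
False [ 0.5885 -0.1699  0.0046]
w 0.037885882810087236
True [ 0.3942 -0.267   0.0001]
97.3917
acid ((1.3838917135524866, 0.42524416600907244), 0.9950681976035789) 0.89662725
spray ((0.11083327672954368, -0.38093006416227126), 0.9663265764713287) 1.1307693
handle ((0.20342836713071932, 0.23406037170517635), 0.8095469215401897) 1.4058647
roof ((0.5067487638968515, 0.48921510297561355), 0.3848432930752083) 2.6754901
```

Run:
```python
from station import manip
from h import *
import pickle
a=pickle.load(open("w0.pkl","rb"))["color"]; b=cv2.imread("pics/f0.png")
t=a[108:145,405:448]; m=cv2.matchTemplate(b[95:160,390:465],t,cv2.TM_CCOEFF_NORMED); print("dropper",cv2.minMaxLoc(m),"expect loc (15,13)")
manip.sleep(.5); print(manip.sign_off(),manip.current_time_s())
```

```text
dropper (-0.22682324051856995, 0.9922035932540894, (32, 28), (15, 13)) expect loc (15,13)
the job is handed in; nothing more can be done
the job is handed in; nothing more can be done
```

The job is handed in at about 98 s with no verdict shown: by my camera and contact checks the indicator stands in the holder's empty well (about 5 mm off centre), the drawer is shut with the brown dropper still upright in its well, and both reagent bottles are back within about 2 mm of where they stood.

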